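Find the loose port bolt on the bolt counter and hold its cap open

TASK

One of the three hexagon bolts on the counter's suction manifold has worked loose: with shut fingers, tap all three on the head, in order from the robot's left to its right, pressing each gently straight down to feel which one sinks. Then lift the hinged port cap belonging to that loose bolt (the one directly on the robot's side of it) to about 45 degrees and finish while still holding it open, so that the seal can be looked at. Never press or squeeze bolts or caps with more than 35 N, keep the other two caps shut, and leave the loose parts lying about where they are.

Things in the scene. Friction and masses are not known exactly. Their poses are not given: they have to be found in the camera images.
- bolt_left (a joint): How far the left bolt has sunk into the manifold, m: 0 at the start, 0.006 at most. A tight bolt stands firm (under 1.5 mm of give). The loose one slides down 6 mm when its head is pressed straight down with more than about 1.5 N, and then stays down. All three look alike and start at the same height.
- head_left (a point): Centre of the flat top of the left bolt's hexagonal steel head (29 mm across corners, 12 mm high), 22 mm above the manifold's deck, so 72 mm above the work surface at the start. Each bolt is 104 mm beyond its own cap's grip along the manifold's +x. Tap it from above.
- bolt_middle (a joint): How far the middle bolt has sunk into the manifold, m: 0 at the start, 0.006 at most. A tight bolt stands firm (under 1.5 mm of give). The loose one slides down 6 mm when its head is pressed straight down with more than about 1.5 N, and then stays down. All three look alike and start at the same height.
- head_middle (a point): Centre of the flat top of the middle bolt's hexagonal steel head (29 mm across corners, 12 mm high), 22 mm above the manifold's deck, so 72 mm above the work surface at the start. Each bolt is 104 mm beyond its own cap's grip along the manifold's +x. Tap it from above.
- bolt_right (a joint): How far the right bolt has sunk into the manifold, m: 0 at the start, 0.006 at most. A tight bolt stands firm (under 1.5 mm of give). The loose one slides down 6 mm when its head is pressed straight down with more than about 1.5 N, and then stays down. All three look alike and start at the same height.
- head_right (a point): Centre of the flat top of the right bolt's hexagonal steel head (29 mm across corners, 12 mm high), 22 mm above the manifold's deck, so 72 mm above the work surface at the start. Each bolt is 104 mm beyond its own cap's grip along the manifold's +x. Tap it from above.
- cap_left (a joint): Angle of the left bolt's port cap, rad: 0 shut, 1.05 at its stop. Nothing keeps it open: let go, it falls shut from any angle.
- grip_left (a point): Centre of the grip of the left cap: a round black knob standing on edge, a disc 24 mm in diameter and 14 mm thick, its flat faces looking along the manifold's +y and -y, to be pinched there from above. With the cap shut it is 38 mm above the deck (88 mm above the work surface) and 28 mm above the top of the cap's plate. The cap is a steel plate 64 by 52 by 5 mm, 150 g in all.
- hinge_left (a point): Middle of the left cap's hinge line, which runs along the manifold's y axis, 6 mm above the deck. The grip's centre is 52 mm from it towards the manifold's -x and 32 mm above it when shut; opening lifts the grip up and over towards the manifold's +x.
- cap_middle (a joint): Angle of the middle bolt's port cap, rad: 0 shut, 1.05 at its stop. Nothing keeps it open: let go, it falls shut from any angle.
- grip_middle (a point): Centre of the grip of the middle cap: a round black knob standing on edge, a disc 24 mm in diameter and 14 mm thick, its flat faces looking along the manifold's +y and -y, to be pinched there from above. With the cap shut it is 38 mm above the deck (88 mm above the work surface) and 28 mm above the top of the cap's plate. The cap is a steel plate 64 by 52 by 5 mm, 150 g in all.
- hinge_middle (a point): Middle of the middle cap's hinge line, which runs along the manifold's y axis, 6 mm above the deck. The grip's centre is 52 mm from it towards the manifold's -x and 32 mm above it when shut; opening lifts the grip up and over towards the manifold's +x.
- cap_right (a joint): Angle of the right bolt's port cap, rad: 0 shut, 1.05 at its stop. Nothing keeps it open: let go, it falls shut from any angle.
- grip_right (a point): Centre of the grip of the right cap: a round black knob standing on edge, a disc 24 mm in diameter and 14 mm thick, its flat faces looking along the manifold's +y and -y, to be pinched there from above. With the cap shut it is 38 mm above the deck (88 mm above the work surface) and 28 mm above the top of the cap's plate. The cap is a steel plate 64 by 52 by 5 mm, 150 g in all.
- hinge_right (a point): Middle of the right cap's hinge line, which runs along the manifold's y axis, 6 mm above the deck. The grip's centre is 52 mm from it towards the manifold's -x and 32 mm above it when shut; opening lifts the grip up and over towards the manifold's +x.
- manifold: Fixed hollow steel block, 180 mm (its x) by 320 mm (its y), flat deck 50 mm high; origin under its centre. Across it, 95 mm apart along its y, are three stations: left (+y), middle, right (-y) as the robot sees them. Each has a hinged port cap on the robot's side (-x) and a hexagon bolt on the far side (+x) behind it. It may stand turned by up to 0.35 rad.
- gasket: Loose copper ring gasket, 34 mm across, 5 mm thick, lying on the manifold's deck between two caps; origin under its centre. Leave it alone.
- elbow: Loose silver pipe elbow, legs 48 mm, 32 mm high, on the shelf; origin under its corner. Leave it alone.
- flange_cap: Loose yellow flange cap, 76 mm across, 24 mm high, on the shelf; origin under its centre. Leave it alone.
- wrench: Loose steel wrench lying on the shelf, right of the manifold. Leave it alone.
- jar: Loose closed jar, 60 mm across, 70 mm high, on the shelf beyond the manifold; origin under its centre. Leave it alone.

How it is judged (in metres and radians):
On the way, in this order (a step that is already met when the one before it is completed fails the run):
1. the left bolt is tapped by the fingers with more than 1 N (contact force between the fingers and bolt_left above 1 N), for 0.02 s.
2. the middle bolt is tapped by the fingers with more than 1 N (contact force between the fingers and bolt_middle above 1 N), for 0.02 s.
3. the right bolt is tapped by the fingers with more than 1 N (contact force between the fingers and bolt_right above 1 N), for 0.02 s.
4. the cap of the loose bolt is lifted past 0.55 rad (((value of joint bolt_left above 0.004 m and value of joint cap_left above 0.55 rad and value of joint each of bolt_middle, bolt_right below 0.003 m and value of joint each of cap_middle, cap_right below 0.1 rad) or (value of joint bolt_middle above 0.004 m and value of joint cap_middle above 0.55 rad and value of joint each of bolt_left, bolt_right below 0.003 m and value of joint each of cap_left, cap_right below 0.1 rad) or (value of joint bolt_right above 0.004 m and value of joint cap_right above 0.55 rad and value of joint each of bolt_left, bolt_middle below 0.003 m and value of joint each of cap_left, cap_middle below 0.1 rad))), for 0.3 s.
At the end, for the whole second after the job is handed in: The loose bolt has been pressed down (more than 4 mm), its own cap stands open by more than 0.55 rad (32 degrees), still and touched by the fingers that hold it up, and the other two caps are shut (under 0.1 rad) with their bolts up. The program finishes while holding (((value of joint bolt_left above 0.004 m and value of joint cap_left above 0.55 rad and value of joint each of bolt_middle, bolt_right below 0.003 m and value of joint each of cap_middle, cap_right below 0.1 rad and contact force between the fingers and cap_left above 0.3 N and velocity of joint cap_left between -0.1 and 0.1 rad/s) or (value of joint bolt_middle above 0.004 m and value of joint cap_middle above 0.55 rad and value of joint each of bolt_left, bolt_right below 0.003 m and value of joint each of cap_left, cap_right below 0.1 rad and contact force between the fingers and cap_middle above 0.3 N and velocity of joint cap_middle between -0.1 and 0.1 rad/s) or (value of joint bolt_right above 0.004 m and value of joint cap_right above 0.55 rad and value of joint each of bolt_left, bolt_middle below 0.003 m and value of joint each of cap_left, cap_middle below 0.1 rad and contact force between the fingers and cap_right above 0.3 N and velocity of joint cap_right between -0.1 and 0.1 rad/s))); the arm keeps its last pose, push and grip.
It fails at once if the fingers press or squeeze a bolt or a cap with more than 35 N (contact force between the fingers and bolt_left above 35 N or contact force between the fingers and bolt_middle above 35 N or contact force between the fingers and bolt_right above 35 N or contact force between the fingers and cap_left above 35 N or contact force between the fingers and cap_middle above 35 N or contact force between the fingers and cap_right above 35 N).
It fails at once if the cap of a bolt that was not found loose is lifted past 0.25 rad ((value of joint cap_left above 0.25 rad and value of joint bolt_left below 0.003 m) or (value of joint cap_middle above 0.25 rad and value of joint bolt_middle below 0.003 m) or (value of joint cap_right above 0.25 rad and value of joint bolt_right below 0.003 m)).
It fails at once if a bystander is moved by more than 30 mm (distance of any of gasket, elbow, flange_cap, wrench, jar from where it was at the start of the episode above 0.03 m).
It also fails if it takes over 54 s, if anything falls off the work surface, if the arm or the gripper's body presses on something with over 40 N, if the wrist force passes 120 N, or if a joint passes its speed limit or range.

ROBOT

A 6-joint arm with a two-finger parallel gripper is mounted at the origin on the work surface. World frame = base frame: x ahead of the robot, y to its left, z up, the work surface at z = 0. Lengths are in mm, angles in degrees, forces in N, time in s.
With the tool pointing down it reaches from about 325 to 775 mm from the base axis. Payload 5.5 kg.
Tool frame: the origin (TCP) lies on the centre line of the jaws, within the pads' length; the fingertips stand manip.tips_ahead ahead of it and the grasp point (between the pads) is the TCP (manip.tips_ahead is the distance from the TCP to the fingertips, in mm); z points along the fingers, y is the direction in which the jaws open and shut (so a half turn about z gives the same grasp; the last joint's range is limited). The gripper opens to 88 mm and grips with 3 to 60 N. Pads are 20 mm wide; open, the fingers measure 115 mm over their backs; the gripper's body (75 mm by 178 mm) begins 61 mm behind the grasp point.
Start: joints at [60.407, 5.22, 70.514, -0, 104.267, -3.249], TCP at [266.268, 537.697, 241.631] pointing down, gripper open.
Joint ranges: [-164.24, 164.24], [-49.07, 125.15], [9.68, 141.18], [-86.29, 266.29], [3.28, 154.24], [-151.56, 151.56]. Speed limits (degrees/s): [147.25, 147.25, 172.46, 180, 180, 180].

INTERFACE

Orientations are given as [roll, pitch, yaw] about the fixed x, y, z axes, in that order (R = Rz(yaw) Ry(pitch) Rx(roll)).
In Python, from plant import monitor, eyes, manip gives the robot as it stands. The module is installed in compiled form; this text tells all that it offers.
- The arm moves only by the shell command python3 -m handwheel 'ROWS' [FORCE]. ROWS is a JSON object of lists of equal length, an entry for each row: "rotation": the turn, a rotation vector about the tool's x, y, z in rad, a list of three; "translation": the shift along the tool's x, y, z in m, a list of three; "grip": the opening, from 0 (shut) to 1 (fully open). In form: {"rotation": [[ax, ay, az], ...], "translation": [[tx, ty, tz], ...], "grip": [grip, ...]}. A call has exactly 5 rows; each row is the pose to reach, as a shift and turn from the pose measured when the call began, along the tool's axes at that moment; what a row does not reach only later rows make up. A row lasts 1/8 s, in which the tool goes at most 62.5 mm and 10.7 degrees, less where a joint would pass 70% of its speed; a pose out of reach is approached as far as the arm can. A call with a gripper value outside its range is refused whole. The fingers move at their own pace and stop on an object; FORCE is the grip in N (left out, the last holds). Time passes only in rows, so rows that repeat a pose let the fingers close, or fill a call up. It gives the time, the measured TCP pose, the force and the opening at its end, in the units of the state.
- monitor.get_obs(): the state, without advancing time (a new reading comes with each control period).
- eyes.get_image(name): name is "scene" or "top" or "wrist"; returns the picture (384x512x3 uint8, red, green, blue); there is no depth.
- eyes.get_calibration(name): a dict with "camera_matrix" (3x3 intrinsics, pixels), "world_from_camera" (4x4, takes a point from camera to world coordinates); the wrist camera has in their place "T_tool_cam" (4x4, takes a point from camera to tool coordinates, whose origin is the TCP and whose axes are the flange's). Camera axes: x right, y down, z forward; pixel columns grow to the right and rows downward; lengths in mm; the calibration is good to about 2 mm. A picture is of the moment at which its call begins: read the wrist's pose just before it. get_calibration takes no time and is no camera call.
- manip.job_done(): hands the job in, once; it reports no verdict.
The state is a dict: "time": time; "qpos": joint angles; "qd": joint speeds; "effort": joint torques, N m; "eef_pos": TCP position; "ee_rot": TCP orientation; "ft_force": force on the tool from outside, world axes, zero at the start; "torque": the same for the moment, N m; "finger_gap": finger opening in mm.
Only numpy, scipy, OpenCV 4.12 (cv2) and the standard library are available. Lean on these libraries where they do the work, as an engineer would, in place of code of your own. Each camera call takes 0.05 s, during which the arm holds its last target. There are 200 camera calls.

## Working session

There is one attempt and no reset: what is moved stays moved. The work goes in short steps, Python scripts to look and compute and a shell command to move; the robot and the scene stay as the last step left them, time stands still between calls to the robot, and variables do not carry over. Pictures are saved under pics/ and viewed, about 8 in all and at most 12, crops included, and the job is handed in when it is done.

```bash
mkdir -p pics
python3 - <<'E'
from plant import monitor, eyes, manip
import cv2,numpy as np
print(monitor.get_obs(), manip.tips_ahead)
for n in("top","scene"):
    im=eyes.get_image(n); cv2.imwrite(f"pics/{n}0.png",im[:,:,::-1]); c=eyes.get_calibration(n); print(n,c)
print(eyes.get_calibration("wrist"))
E
```

```text
{'time': 0.0, 'qpos': array([ 6.04088683e+01,  5.26306823e+00,  7.05815711e+01, -7.18886950e-05,
        1.04266129e+02, -3.24971733e+00]), 'qd': array([-0.03044295, -0.03706466,  0.01028935, -0.05985477, -0.06063986,
        0.08780613]), 'effort': array([-5.07598288e-04, -4.46452332e+01, -4.06432450e+01,  6.96107978e-02,
        2.96545378e-02, -1.59619294e-04]), 'eef_pos': array([266.11604315, 537.46978355, 240.5103014 ]), 'ee_rot': array([-1.79889405e+02, -6.20965150e-03,  1.53658562e+02]), 'ft_force': array([ 0.24402219, -0.24948934,  0.18360692]), 'torque': array([ 0.00170605, -0.01531152, -0.01974605]), 'finger_gap': 88.03235117389708} 19.0
top {'camera_matrix': array([[393.31363198,   0.        , 257.39267412],
       [  0.        , 393.31363198, 191.27488509],
       [  0.        ,   0.        ,   1.        ]]), 'world_from_camera': array([[-2.74774115e-02, -9.90432303e-01,  1.35236258e-01,
         4.51363033e+02],
       [-9.98287534e-01,  3.41777109e-02,  4.74750757e-02,
        -1.47830827e+02],
       [-5.16429142e-02, -1.33700178e-01, -9.89675337e-01,
         8.745363
[... 466 characters left out ...]
       [-1.64751410e-02, -5.27678058e-01, -8.49284662e-01,
         8.50213588e+02],
       [ 0.00000000e+00,  0.00000000e+00,  0.00000000e+00,
         1.00000000e+00]])}
{'camera_matrix': array([[295.59121559,   0.        , 255.37870836],
       [  0.        , 295.59121559, 189.795895  ],
       [  0.        ,   0.        ,   1.        ]]), 'T_tool_cam': array([[ 7.01536513e-04, -9.71172403e-01, -2.38377161e-01,
         6.51554378e+01],
       [ 9.99999669e-01,  7.79815935e-04, -2.34080458e-04,
        -3.55012302e-01],
       [ 4.13222789e-04, -2.38376918e-01,  9.71172628e-01,
        -1.41708468e+02],
       [ 0.00000000e+00,  0.00000000e+00,  0.00000000e+00,
         1.00000000e+00]])}
```

View pics/top0.png

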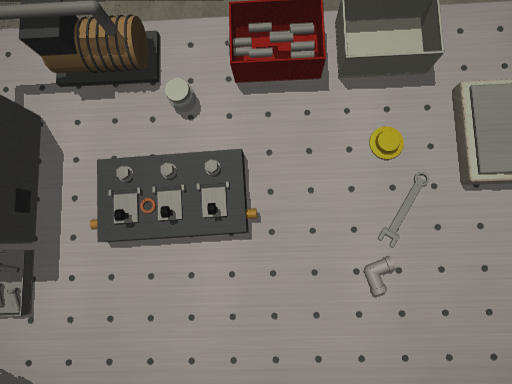

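Top view: dark manifold spans about (97..247,150..241). The bolt heads are near (124,174), (168,171) and (212,168), the caps' black knobs near (120,214), (166,211) and (212,208), and the gasket at (148,205).

```bash
cat > h.py <<'E'
import numpy as np,cv2
from plant import eyes,monitor
from scipy.spatial.transform import Rotation as R
def ray(px,z,K,T):
    d=T[:3,:3]@np.linalg.solve(K,[px[0],px[1],1.]); o=T[:3,3]
    return o+d*(z-o[2])/d[2]
def cal(n,obs=None):
    c=eyes.get_calibration(n)
    if n!="wrist": return c["camera_matrix"],c["world_from_camera"]
    T=np.eye(4);T[:3,:3]=R.from_euler('xyz',obs["ee_rot"],degrees=True).as_matrix();T[:3,3]=obs["eef_pos"]
    return c["camera_matrix"],T@c["T_tool_cam"]
def rel(p,yaw,obs):  # shift in tool axes (m), rotvec to tool-down pose with yaw
    Rt=R.from_euler('xyz',obs["ee_rot"],degrees=True)
    Rd=R.from_euler('xyz',[180,0,yaw],degrees=True)
    return (Rt.inv().apply(np.array(p)-obs["eef_pos"])/1000).round(4),(Rt.inv()*Rd).as_rotvec().round(4)
E
python3 - <<'E'
from h import *
im=cv2.imread("pics/top0.png");K,T=cal("top")
g=cv2.cvtColor(im,cv2.COLOR_BGR2GRAY)
roi=g[155:187,102:240]; m=(roi>105).astype(np.uint8)
n,l,s,c=cv2.connectedComponentsWithStats(m)
P=[]
for i in range(1,n):
    if s[i,4]>20:
        q=c[i]+[102,155]; p=ray(q,72,K,T);P.append(p);print(q,s[i],p.round(1))
m2=cv2.threshold(g,70,255,cv2.THRESH_BINARY_INV)[1][155:237,101:243]
cv2.imwrite("pics/c0.png",cv2.resize(im[140:250,85:260],None,fx=4.5,fy=4.5,interpolation=cv2.INTER_CUBIC))
E
```

```text
[119.77 155.85] [  0   0  47   4 100] [647.1 181.4  72. ]
[210.91791045 165.41044776] [103   4  15  16 134] [619.  -13.5  72. ]
[166.48854962 168.70992366] [ 59   8  15  16 131] [615.5  80.7  72. ]
[122.71969697 171.74242424] [ 15  11  16  15 132] [612.5 174.4  72. ]
```

View pics/c0.png

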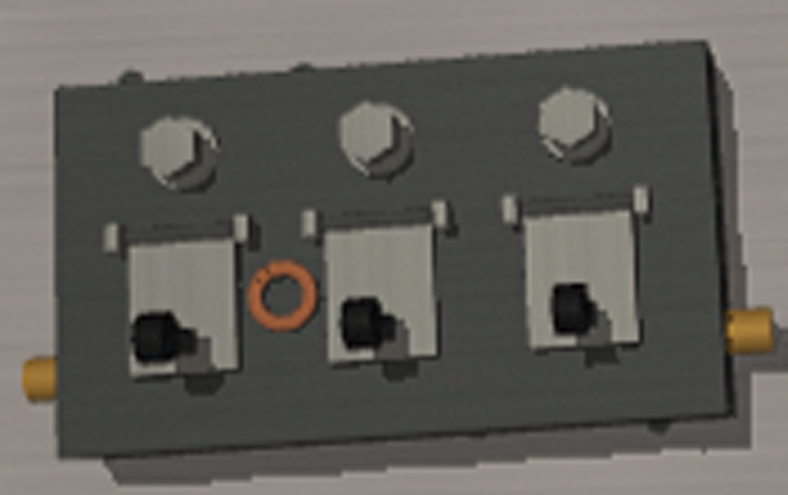

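View pics/scene0.png

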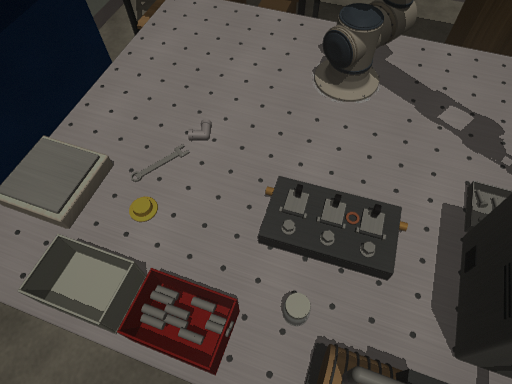

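Run:
```python
from h import *
K,T=cal("top")
for q in [(40,110),(40,240),(33,255),(33,315)]: print(q,ray(q,0,K,T).round(),ray(q,150,K,T).round())
o=monitor.get_obs()
for p in [(400,250,240),(590,170,240)]: print(rel(p,-178,o))
```

```text
(40, 110) [784. 407.   0.] [727. 312. 150.]
(40, 240) [476. 392.   0.] [472. 299. 150.]
(33, 255) [443. 407.   0.] [444. 312. 150.]
(33, 315) [311. 400.   0.] [335. 306. 150.]
(array([-0.2475, -0.1982,  0.0009]), array([-0.0017, -0.0005, -0.4947]))
(array([-0.4533, -0.1856,  0.0009]), array([-0.0017, -0.0005, -0.4947]))
```

Scene view: the tall dark box stands well left of the manifold (base at y≈400), so I'll go via (400,250).

```bash
python3 -m handwheel '{"rotation":[[0,0,-0.1],[0,0,-0.2],[0,0,-0.3],[0,0,-0.4],[0,0,-0.49]],"translation":[[-0.045,-0.036,0],[-0.09,-0.072,0],[-0.135,-0.108,0],[-0.18,-0.144,0],[-0.23,-0.185,0]],"grip":[0.5,0.2,0,0,0]}' 10
python3 - <<'E'
from h import *
o=monitor.get_obs()
print(rel((540,175,230),-178,o))
E
```

```text
time: 0.72
eef_pos: [389.5, 269.9, 240.5]
ee_rot: [-179.9, -0.1, -178.1]
ft_force: [0.8, -0.3, -0.5]
finger_gap: 41.2
(array([-0.1472, -0.1   ,  0.0105]), array([-0.0017, -0.0012, -0.0009]))
```

```bash
python3 -m handwheel '{"rotation":[[0,0,0],[0,0,0],[0,0,0],[0,0,0],[0,0,0]],"translation":[[-0.045,-0.03,0.002],[-0.09,-0.06,0.005],[-0.14,-0.09,0.01],[-0.17,-0.12,0.01],[-0.175,-0.125,0.01]],"grip":[0,0,0,0,0]}' 10
python3 - <<'E'
from h import *
o=monitor.get_obs(); im=eyes.get_image("wrist")[:,:,::-1]; cv2.imwrite("pics/w1.png",im); np.save("o1.npy",o,allow_pickle=True)
print(o["eef_pos"],o["ee_rot"],o["finger_gap"],o["ft_force"])
E
```

```text
time: 1.35
eef_pos: [569.8, 148.9, 228.8]
ee_rot: [-179.9, -0.2, -178.2]
ft_force: [-0.8, 0.3, -0.2]
finger_gap: 0.7
[569.80964009 148.89098927 228.84252472] [-179.85703494   -0.21064137 -178.23725355] 0.7242730568931329 [-0.78100153  0.25268339 -0.16698121]
```

View pics/w1.png

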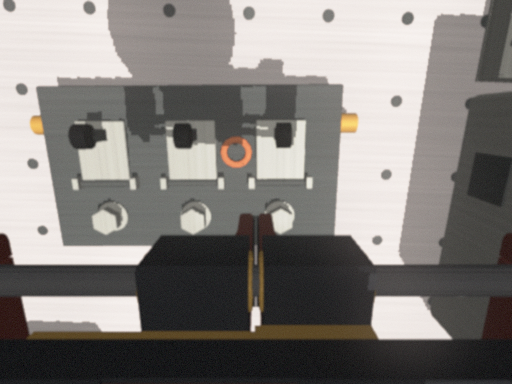

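Wrist view (image right = robot's left): heads at about (281,217), (193,219), (106,222); knobs at about (285,134), (183,135), (82,136).

Run:
```python
from h import *
o=np.load("o1.npy",allow_pickle=True).item(); K,T=cal("wrist",o)
im=cv2.imread("pics/w1.png");g=cv2.cvtColor(im,cv2.COLOR_BGR2GRAY)
for n,q in dict(L=(281,217),M=(193,219),R=(106,222)).items():
    x,y=q; r=g[y-17:y+18,x-17:x+18]; t=(r>135).astype(np.uint8)
    k,l,s,c=cv2.connectedComponentsWithStats(t); i=1+s[1:,4].argmax()
    print(n,(c[i]+[x-17,y-17]).round(1),s[i],ray(c[i]+[x-17,y-17],72,K,T).round(1),ray(q,72,K,T).round(1))
for n,q in dict(L=(285,134),M=(183,135),R=(82,136)).items():
    x,y=q; r=g[y-20:y+20,x-22:x+22]; t=(r<25).astype(np.uint8)
    k,l,s,c=cv2.connectedComponentsWithStats(t); i=1+s[1:,4].argmax()
    print("knob",n,(c[i]+[x-22,y-20]).round(1),s[i],ray(c[i]+[x-22,y-20],88,K,T).round(1))
o=monitor.get_obs(); print(rel((612,173,130),-178,o))
```

```text
L [283.2 219. ] [  7   2  24  32 506] [608.2 179.2  72. ] [606.1 176.8  72. ]
M [195.  220.1] [  4   1  31  32 628] [612.5  85.3  72. ] [611.3  83.2  72. ]
R [106.6 221.3] [  2   0  33  30 595] [616.9  -9.2  72. ] [617.7  -9.9  72. ]Traceback (most recent call last):
  File "<stdin>", line 10, in <module>
ValueError: attempt to get argmax of an empty sequence
```

```bash
python3 -m handwheel '{"rotation":[[0,0,0],[0,0,0],[0,0,0],[0,0,0],[0,0,0]],"translation":[[-0.025,0.015,0.02],[-0.040,0.026,0.06],[-0.040,0.026,0.1],[-0.040,0.026,0.129],[-0.040,0.026,0.129]],"grip":[0,0,0,0,0]}' 10
python3 -c "
from h import *
o=monitor.get_obs();print(o['eef_pos'],o['ee_rot'],o['ft_force']);print(rel((610,175.5,93),-178,o))"
```

```text
time: 2.02
eef_pos: [605.7, 177.3, 97.1]
ee_rot: [-179.8, -0.5, -178.1]
ft_force: [-0.4, 0.1, -0.7]
finger_gap: 0.2
[605.66470063 177.31318219  97.08997314] [-179.83005353   -0.52087963 -178.10115559] [-0.36056467  0.12489985 -0.73048705]
(array([-0.0043, -0.0019,  0.0041]), array([-0.003 , -0.0091, -0.0018]))
```

```bash
python3 -m handwheel '{"rotation":[[0,-0.008,0],[0,-0.008,0],[0,-0.008,0],[0,-0.008,0],[0,-0.008,0]],"translation":[[-0.003,-0.001,0.002],[-0.004,-0.001,0.004],[-0.004,-0.001,0.005],[-0.004,-0.001,0.006],[-0.004,-0.001,0.007]],"grip":[0,0,0,0,0]}' 10
```

```text
time: 2.65
eef_pos: [609.9, 176.5, 91.0]
ee_rot: [-179.8, 0.0, -178.1]
ft_force: [-1.9, -0.8, 6.3]
finger_gap: 0.5
```

```bash
python3 -m handwheel '{"rotation":[[0,0,0],[0,0,0],[0,0,0],[0,0,0],[0,0,0]],"translation":[[0,0,0.001],[0,0,0.001],[0,0,0.001],[0,0,0.001],[0,0,0.001]],"grip":[0,0,0,0,0]}' 10
```

```text
time: 3.28
eef_pos: [610.0, 176.4, 91.1]
ee_rot: [-179.9, 0.0, -178.1]
ft_force: [-2.3, -0.2, 5.9]
finger_gap: 0.2
```

Left stands firm (6 N at tip height 72 mm). On to the middle one.

```bash
python3 -m handwheel '{"rotation":[[0,0,0],[0,0,0],[0,0,0],[0,0,0],[0,0,0]],"translation":[[0,0,-0.03],[-0.002,-0.045,-0.03],[-0.003,-0.094,-0.025],[-0.003,-0.094,-0.006],[-0.003,-0.094,-0.006]],"grip":[0,0,0,0,0]}' 10
python3 -c "
from h import *
o=monitor.get_obs();print(o['eef_pos'],o['ee_rot'],o['ft_force']);print(rel((613.5,82,91),-178,o))"
```

```text
time: 3.9
eef_pos: [614.8, 82.8, 94.5]
ee_rot: [-179.9, -0.2, -178.1]
ft_force: [-0.3, 0.3, -0.6]
finger_gap: 0.7
[614.75942066  82.79222444  94.50583254] [-179.87754024   -0.22487245 -178.14151223] [-0.31595818  0.28925243 -0.56599971]
(array([ 0.0013, -0.0007,  0.0035]), array([-0.0021, -0.0039, -0.0025]))
```

```bash
python3 -m handwheel '{"rotation":[[0,0,0],[0,0,0],[0,0,0],[0,0,0],[0,0,0]],"translation":[[0,0,0.002],[0,0,0.003],[0,0,0.004],[0,0,0.0045],[0,0,0.0045]],"grip":[0,0,0,0,0]}' 10
```

```text
time: 4.53
eef_pos: [615.0, 83.0, 90.4]
ee_rot: [-179.9, -0.2, -178.1]
ft_force: [-0.2, 1.4, 1.6]
finger_gap: 0.5
```

```bash
python3 -m handwheel '{"rotation":[[0,0,0],[0,0,0],[0,0,0],[0,0,0],[0,0,0]],"translation":[[0,0,0.0005],[0,0,0.001],[0,0,0.001],[0,0,0.0015],[0,0,0.0015]],"grip":[0,0,0,0,0]}' 10
```

```text
time: 5.15
eef_pos: [615.0, 83.0, 88.8]
ee_rot: [-179.9, -0.2, -178.1]
ft_force: [0.0, 0.3, 2.0]
finger_gap: 0.3
```

Middle is sinking at about 2 N. I'll follow it to its bottom.

```bash
python3 -m handwheel '{"rotation":[[0,0,0],[0,0,0],[0,0,0],[0,0,0],[0,0,0]],"translation":[[0,0,0.001],[0,0,0.002],[0,0,0.003],[0,0,0.004],[0,0,0.0045]],"grip":[0,0,0,0,0]}' 10
python3 -m handwheel '{"rotation":[[0,0,0],[0,0,0],[0,0,0],[0,0,0],[0,0,0]],"translation":[[0,0,0.0005],[0,0,0.001],[0,0,0.001],[0,0,0.001],[0,0,0.001]],"grip":[0,0,0,0,0]}' 10
```

```text
time: 5.78
eef_pos: [615.1, 83.0, 85.2]
ee_rot: [-179.9, -0.1, -178.1]
ft_force: [-2.7, 0.4, 6.7]
finger_gap: 0.5
time: 6.4
eef_pos: [615.1, 83.0, 85.1]
ee_rot: [-179.9, -0.1, -178.1]
ft_force: [-2.5, 0.8, 6.7]
finger_gap: 0.4
```

Bottomed at 85.1 (6 mm down): the middle bolt is loose. Now the right.

```bash
python3 -m handwheel '{"rotation":[[0,0,0],[0,0,0],[0,0,0],[0,0,0],[0,0,0]],"translation":[[0,0,-0.035],[-0.002,-0.045,-0.035],[-0.002,-0.094,-0.032],[-0.002,-0.094,-0.012],[-0.002,-0.094,-0.012]],"grip":[0,0,0,0,0]}' 10
python3 -m handwheel '{"rotation":[[0,0,0],[0,0,0],[0,0,0],[0,0,0],[0,0,0]],"translation":[[0,0,0.002],[0,0,0.004],[0,0,0.006],[0,0,0.007],[0,0,0.007]],"grip":[0,0,0,0,0]}' 10
```

```text
time: 7.02
eef_pos: [618.7, -10.6, 94.0]
ee_rot: [-179.9, -0.4, -178.2]
ft_force: [-0.6, 0.3, -0.1]
finger_gap: 0.7
time: 7.65
eef_pos: [618.8, -9.4, 90.9]
ee_rot: [-179.9, -0.3, -178.1]
ft_force: [-7.5, 0.4, 13.6]
finger_gap: 0.1
```

Right is firm (13.6 N at 72 mm). Rising, opening and looking at the middle cap.

```bash
python3 -m handwheel '{"rotation":[[0,0,0],[0,0,0],[0,0,0],[0,0,0],[0,0,0]],"translation":[[0,0,-0.05],[0.02,0.02,-0.08],[0.06,0.05,-0.08],[0.1,0.086,-0.08],[0.109,0.086,-0.08]],"grip":[0,0,0.5,0.5,0.5]}' 10
python3 -m handwheel '{"rotation":[[0,0,0],[0,0,0],[0,0,0],[0,0,0],[0,0,0]],"translation":[[0,0,0],[0,0,0],[0,0,0],[0,0,0],[0,0,0]],"grip":[0.5,0.5,0.5,0.5,0.5]}' 10
python3 - <<'E'
from h import *
o=monitor.get_obs(); im=eyes.get_image("wrist")[:,:,::-1]; cv2.imwrite("pics/w2.png",im); np.save("o2.npy",o,allow_pickle=True)
print(o["eef_pos"],o["ee_rot"],o["ft_force"])
K,T=cal("wrist",o)
for p in [(509.6,76.6,88)]:
    q=np.linalg.inv(T)@np.r_[p,1]; print((K@q[:3]/q[2])[:2])
E
```

```text
time: 8.28
eef_pos: [505.7, 75.4, 172.2]
ee_rot: [-180.0, -0.2, -177.8]
ft_force: [0.3, 0.6, -0.4]
finger_gap: 26.8
time: 8.9
eef_pos: [505.9, 75.2, 172.0]
ee_rot: [-180.0, -0.2, -177.9]
ft_force: [0.7, 0.3, -0.2]
finger_gap: 43.8
[505.92732212  75.17155336 172.00531822] [-179.98509697   -0.23904295 -177.86304419] [ 0.73231811  0.28241266 -0.17086822]
[257.19784564 206.83216252]
```

View pics/w2.png

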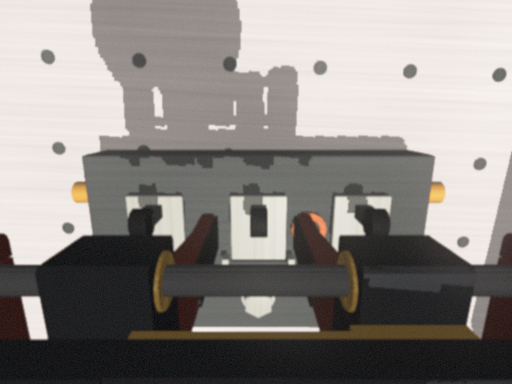

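Wrist view: middle knob at columns 251–267, rows about 206–236, between the open fingers; sunken bolt head near (259,304), plate bottom edge at row 260.

Run:
```python
from h import *
o=np.load("o2.npy",allow_pickle=True).item(); K,T=cal("wrist",o)
g=cv2.cvtColor(cv2.imread("pics/w2.png"),cv2.COLOR_BGR2GRAY)
print(g[198:242:2,259]); print(g[222,244:274])
pr=lambda p:(lambda q:(K@q[:3]/q[2])[:2].round(1))(np.linalg.inv(T)@np.r_[p,1])
for x in (506,510,514,518): print(x,[pr((x+12*np.cos(a),77,88+12*np.sin(a)))[1] for a in np.arange(0,6.3,np.pi/4)])
print(ray((259,303),66,K,T)); print("plate -x edge",ray((259,195),60,K,T),"hinge edge",ray((259,260),60,K,T))
print("knob y",ray((259,222),88,K,T), "deck -x edge",ray((259,151),50,K,T))
```

```text
[127 126 127 106  67  53  48  52  50  55  55  58  64  66  67  66  62  64
  55 104 206 226]
[224 226 225 222 223 194 129  68  60  63  58  61  57  62  62  64  59  59
  61  59  60  63  85 152 216 228 227 226 226 226]
506 [np.float64(216.9), np.float64(216.1), np.float64(206.9), np.float64(194.9), np.float64(187.8), np.float64(189.6), np.float64(198.5), np.float64(209.5), np.float64(216.9)]
510 [np.float64(221.6), np.float64(221.0), np.float64(212.0), np.float64(199.9), np.float64(192.8), np.float64(194.4), np.float64(203.1), np.float64(214.1), np.float64(221.6)]
514 [np.float64(226.2), np.float64(225.8), np.float64(217.0), np.float64(205.0), np.float64(197.7), np.float64(199.1), np.float64(207.7), np.float64(218.7), np.float64(226.2)]
518 [np.float64(230.9), np.float64(230.7), np.float64(221.9), np.float64(209.9), np.float64(202.5), np.float64(203.8), np.float64(212.3), np.float64(223.2), np.float64(230.9)]
[611.48478846  82.46837253  66.        ]
plate -x edge [507.05936541  78.27038782  60.        ] hinge edge [569.95725125  80.84228515  60.        ]
knob y [522.31284001  78.55821764  88.        ] deck -x edge [469.20882938  76.84263682  50.        ]
```

Run:
```python
from h import *
o=np.load("o1.npy",allow_pickle=True).item(); K,T=cal("wrist",o); Kt,Tt=cal("top")
print("w1 knob centre",ray((183,136),88,K,T),"plate edges",ray((191,121),60,K,T),ray((191,180),60,K,T),"deck edges",ray((190,85),50,K,T),ray((195,246),50,K,T))
c=lambda x,y:((x+.5)/4.5+85-.5,(y+.5)/4.5+140-.5)
for n,q in dict(L=(155,338),M=(363,322),R=(571,308)).items(): print("top knob",n,ray(c(*q),90,Kt,Tt).round(1))
print("top plate",ray(c(382,360),60,Kt,Tt),ray(c(380,226),60,Kt,Tt),"bolt",ray(c(369,133),72,Kt,Tt),"deck",ray(c(388,442),50,Kt,Tt),ray(c(372,64),50,Kt,Tt))
```

```text
w1 knob centre [523.34792496  78.64901687  88.        ] plate edges [509.73589177  80.4731205   60.        ] [571.49928298  79.25993304  60.        ] deck edges [473.80269876  78.01347402  50.        ] [652.43821663  80.21277984  50.        ]
top knob L [520.1 173.1  90. ]
top knob M [524.4  77.7  90. ]
top knob R [527.6 -16.7  90. ]
top plate [509.10401432  77.30950208  60.        ] [572.21011488  78.43806533  60.        ] bolt [614.5194155   80.43906483  72.        ] deck [471.30272198  77.11982303  50.        ] [652.830124   85.3580256  50.       ]
```

Three views agree: middle knob at about (522, 78.5, 88), deck x 471–652, plate 509–572. The bolt-to-grip distance reads about 92 mm rather than the stated 104, so I go with the knob itself.

Run:
```python
from h import *
o=monitor.get_obs(); print(rel((522,78.5,91),-177.7,o))
```

```text
(array([-0.0166,  0.0027,  0.081 ]), array([-0.0003, -0.0041, -0.0027]))
```

```bash
python3 -m handwheel '{"rotation":[[0,-0.004,0],[0,-0.004,0],[0,-0.004,0],[0,-0.004,0],[0,-0.004,0]],"translation":[[-0.016,0.003,0],[-0.017,0.003,0.02],[-0.017,0.003,0.045],[-0.017,0.003,0.07],[-0.017,0.003,0.081]],"grip":[0.5,0.5,0.5,0.5,0.5]}' 8
python3 -m handwheel '{"rotation":[[0,0,0],[0,0,0],[0,0,0],[0,0,0],[0,0,0]],"translation":[[0,0,0],[0,0,0],[0,0,0],[0,0,0],[0,0,0]],"grip":[0.4,0.3,0.25,0.2,0.2]}' 8
python3 - <<'E'
from h import *
o=monitor.get_obs(); im=eyes.get_image("wrist")[:,:,::-1]; cv2.imwrite("pics/w3.png",im)
im=eyes.get_image("scene")[:,:,::-1]; cv2.imwrite("pics/s3.png",cv2.resize(im[150:290,240:430],None,fx=3,fy=3))
print(o["eef_pos"],o["finger_gap"],o["ft_force"])
E
```

```text
time: 9.57
eef_pos: [520.8, 78.6, 87.9]
ee_rot: [-180.0, -0.3, -177.9]
ft_force: [-0.1, 0.5, -0.2]
finger_gap: 43.6
time: 10.2
eef_pos: [520.9, 78.6, 88.3]
ee_rot: [-180.0, -0.2, -177.9]
ft_force: [-0.1, -0.2, 0.7]
finger_gap: 17.7
[520.9374354   78.64874815  88.27394786] 17.733839157012625 [-0.10869157 -0.16202546  0.70383087]
```

View pics/w3.png

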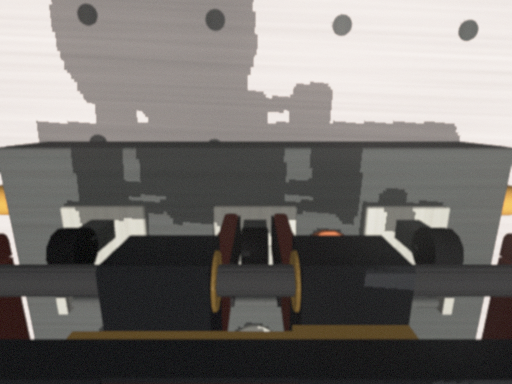

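View pics/s3.png

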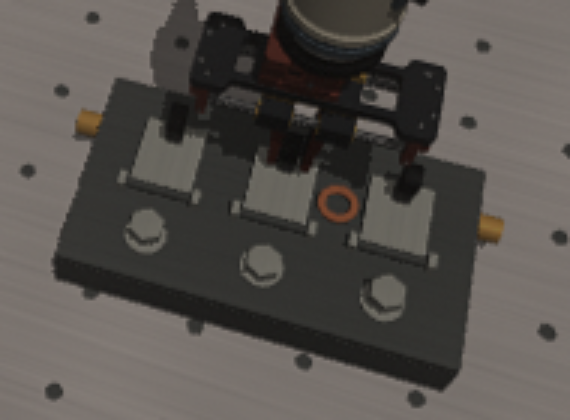

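Knob sits centred between the jaws (column ~255). Closing.

```bash
python3 -m handwheel '{"rotation":[[0,0,0],[0,0,0],[0,0,0],[0,0,0],[0,0,0]],"translation":[[0,0,0],[0,0,0],[0,0,0],[0,0,0],[0,0,0]],"grip":[0.1,0.1,0.1,0.1,0.1]}' 10
```

```text
time: 10.92
eef_pos: [520.8, 78.2, 88.0]
ee_rot: [-179.9, -0.2, -177.9]
ft_force: [-1.2, -5.3, 0.4]
finger_gap: 13.8
```

```bash
python3 -m handwheel '{"rotation":[[0,0,0],[0,0,0],[0,0,0],[0,0,0],[0,0,0]],"translation":[[-0.0013,0,-0.002],[-0.0027,0,-0.004],[-0.0042,0,-0.006],[-0.0056,0,-0.0077],[-0.0056,0,-0.0077]],"grip":[0.1,0.1,0.1,0.1,0.1]}' 10
```

```text
time: 11.55
eef_pos: [526.7, 78.4, 95.9]
ee_rot: [-179.9, -0.2, -177.9]
ft_force: [-1.3, -4.5, -1.2]
finger_gap: 14.0
```

```bash
python3 -m handwheel '{"rotation":[[0,0,0],[0,0,0],[0,0,0],[0,0,0],[0,0,0]],"translation":[[-0.0032,0,-0.0035],[-0.0067,0,-0.0068],[-0.0105,0,-0.0097],[-0.0145,0,-0.0124],[-0.0145,0,-0.0124]],"grip":[0.1,0.1,0.1,0.1,0.1]}' 10
```

```text
time: 12.18
eef_pos: [541.9, 79.0, 108.9]
ee_rot: [-179.9, -0.1, -177.9]
ft_force: [-0.0, -4.5, -0.1]
finger_gap: 14.4
```

```bash
python3 -m handwheel '{"rotation":[[0,0,0],[0,0,0],[0,0,0],[0,0,0],[0,0,0]],"translation":[[-0.0042,0,-0.0023],[-0.0085,0,-0.0044],[-0.013,0,-0.006],[-0.0177,0,-0.0073],[-0.0177,0,-0.0073]],"grip":[0.1,0.1,0.1,0.1,0.1]}' 10
python3 - <<'E'
from h import *
im=eyes.get_image("scene")[:,:,::-1]; cv2.imwrite("pics/s4.png",cv2.resize(im[150:290,240:430],None,fx=3,fy=3))
E
```

```text
time: 12.8
eef_pos: [560.4, 79.7, 116.5]
ee_rot: [-179.9, -0.1, -177.9]
ft_force: [-0.1, -4.4, -0.1]
finger_gap: 14.0
```

View pics/s4.png

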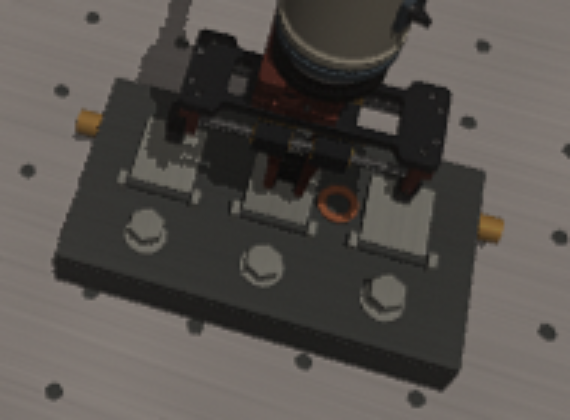

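Scene view: plate still spans (240..318, 165..228), partly hidden by the fingers, so the angle isn't clear. Checking with the wrist camera.

Run:
```python
from h import *
o=monitor.get_obs(); im=eyes.get_image("wrist")[:,:,::-1]; cv2.imwrite("pics/w5.png",im)
print(o["eef_pos"],o["finger_gap"],o["ft_force"])
```

```text
[560.3235694   79.65917908 116.54537504] 14.203288662361686 [-0.34291934 -3.63046283 -0.66814815]
```

View pics/w5.png

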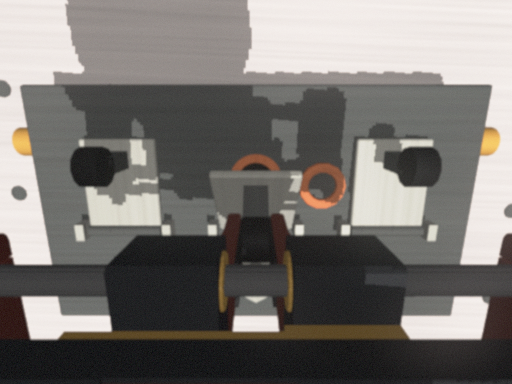

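Wrist view: the middle cap is up (front edge at row ~175, seal ring visible under it at (256,165)), the knob is held at (256,240), and both other caps are shut. Gasket at (323,185) is untouched.

```bash
python3 -m handwheel '{"rotation":[[0,0,0],[0,0,0],[0,0,0],[0,0,0],[0,0,0]],"translation":[[0,0,0],[0,0,0],[0,0,0],[0,0,0],[0,0,0]],"grip":[0.1,0.1,0.1,0.1,0.1]}' 10
python3 -c "
from plant import manip; print(manip.job_done())"
```

```text
time: 13.52
eef_pos: [560.3, 79.7, 116.5]
ee_rot: [-179.9, -0.0, -177.9]
ft_force: [-1.0, -4.5, -1.1]
finger_gap: 14.3
the job is handed in; nothing more can be done
None
```

The middle bolt is the loose one. Its cap is lifted to about 45° and held there, and I handed the job in at 13.5 s. No verdict was reported.

- **Taps:** I tapped left, middle, then right with shut fingers.
  - Left stood firm at about 6 N.
  - Middle sank 6 mm at about 2 N and was then pressed to about 7 N at the bottom.
  - Right stood firm at about 14 N.
- **Lift:** I gripped the middle knob with 10 N and moved it along its hinge arc. The measured travel was +39.5 mm in x and +28.5 mm in z. That puts the cap at about 46°, worked out from the travel rather than measured directly.
- **Last checks:** The arm held still with the finger gap at 14 mm, the knob's thickness. The wrist picture showed the middle cap open with its seal visible, the other two caps shut and the gasket beside it not visibly disturbed. I did not look at the other loose parts again; the arm never went near them.
- **Disagreements:**
  - I measured about 92 mm between bolt and grip, against the stated 104 mm. I trusted the knob position, which three views agreed on.
  - The scene picture taken after the lift did not show the angle clearly, so I relied on the wrist picture.
  - The wrist force sensor showed a steady 4–5 N sideways, from the grip being about 1 mm off centre.

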